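# Hover the cover plate over the flanged bearing, holes in line

### The job

Take the blue cover plate by its upright lug, slide it out of the open end of the guide rails that hold it down, and carry it to the steel flanged bearing. Finish while still holding it there: hovering level and still about a centimetre above the flange, never touching the bearing, with its four holes lined up over the four threaded holes (either way round), ready for the screws. Leave the tan spacer, the chrome sleeve and the red plug where they stand.

Things in the scene. Friction and masses are not known exactly. Their poses are not given: they have to be found in the camera images.
- rack: Fixed steel rack, 150 x 109 x 33 mm. Origin on the bench, z up; open end at its own -x. The cover plate lies on its floor (15 mm above the bench) in an 85 mm channel along x under two side lips (underside 25, top 33 mm above the bench, 53 mm slot between them) that run from x = -47 to +65 mm; a stop at x = +55. It can rise only when fully out: plate's middle beyond x = -97 mm.
- cover_lug (a point): Grasp point of the loose cover plate: on the axis of its upright aluminium lug, 45 mm above the plate's underside, 15 mm below the lug's top. The lug is in the plate's middle, 36 mm long along the plate's x, 18 mm thick along its y (grip across this). Axes are the plate's, z up. At the start the lips' tops are 27 mm below this point.
- cover_hole_a (a point): Centre of one of the four 12 mm through holes of the cover plate, at its underside: x = +38, y = +28 mm from the plate's middle. The holes lie at x = +-38, y = +-28 mm. Axes are the plate's.
- cover_hole_b (a point): Centre of the diagonally opposite hole at the underside: x = -38, y = -28 mm on the plate.
- bearing: Fixed steel flanged bearing on a dark foot (130 x 100 x 12 mm). Its flange is a level rectangle 110 x 90 mm (long along the bearing's x), top face 62 mm above the bench, with four 8 mm threaded holes at x = +-38, y = +-28 mm and ball bearing rings in the middle, up to 1.5 mm proud. Origin on the bench under its middle, z up.
- thread_a (a point): Mouth of the threaded hole at x = +38, y = +28 mm of the bearing, on the flange's top face. Axes are the bearing's.
- thread_b (a point): Mouth of the diagonally opposite threaded hole, at x = -38, y = -28 mm of the bearing, on the flange's top face.
- spacer: Bystander: loose tan phenolic ring, 52 mm outside, 22 mm high; origin at the centre of its underside.
- sleeve: Bystander: loose chrome tube, 44 mm outside, 48 mm high; origin at the centre of its underside.
- plug: Bystander: loose red anodised plug standing between rack and bearing, 34 mm across, 80 mm high; origin at the centre of its underside.
- cover: The loose blue cover plate: 100 x 80 x 6 mm, long along its x, with the lug in its middle; 0.15 to 0.31 kg. Origin at the centre of its underside, z up. At the start it lies in the rack, its x along the rack's x, its origin -14 to +3 mm along x from the rack's.
Things that resemble listed ones, but are neither listed nor needed, are in the scene too. There is more than one size of the cover; the job needs the largest.

How it is judged:
On the way:
1. the gripped cover plate has slid out of the rails' open end (x of cover_lug in the frame of rack below -0.095 m and contact force between the fingers and cover above 1 N), for 0.1 s.
At the end, for the whole second after the job is handed in: The gripped cover plate hovers with its underside 3 to 20 mm above the flange's top face, level within 0.08 rad, each checked hole within 4 mm sideways of its threaded hole (either way round), moving slower than 15 mm/s and not touching the bearing (((horizontal distance between cover_hole_a and thread_a below 0.004 m and z of cover_hole_a in the frame of thread_a between 0.003 and 0.02 m and horizontal distance between cover_hole_b and thread_b below 0.004 m and z of cover_hole_b in the frame of thread_b between 0.003 and 0.02 m) or (horizontal distance between cover_hole_a and thread_b below 0.004 m and z of cover_hole_a in the frame of thread_b between 0.003 and 0.02 m and horizontal distance between cover_hole_b and thread_a below 0.004 m and z of cover_hole_b in the frame of thread_a between 0.003 and 0.02 m)) and angle between cover_lug's own z axis and vertical below 0.08 rad and contact force between the fingers and cover above 1 N and contact force between bearing and cover below 0.1 N and linear speed of cover below 0.015 m/s); the arm keeps its last pose, push and grip.
It fails at once if the cover plate touches the bearing (contact force between bearing and cover above 0.5 N).
It fails at once if the tan spacer is shifted by more than 25 mm (distance of spacer from where it was at the start of the episode above 0.025 m).
It fails at once if the chrome sleeve is shifted by more than 25 mm (distance of sleeve from where it was at the start of the episode above 0.025 m).
It fails at once if the red plug is shifted by more than 25 mm (distance of plug from where it was at the start of the episode above 0.025 m).
It also fails if it takes over 54 s, if anything falls off the work surface, if the arm or the gripper's body presses on something with over 40 N, if the wrist force passes 120 N, or if a joint passes its speed limit or range.

### The arm

A 6-joint arm with a two-finger parallel gripper is mounted at the origin on the work surface. World frame = base frame: x ahead of the robot, y to its left, z up, the work surface at z = 0. Lengths are in m, angles in rad, forces in N, time in s.
With the tool pointing down it reaches from about 0.375 to 0.9 m from the base axis. Payload 3.1 kg.
Tool frame: the origin (TCP) lies midway between the tips of the shut fingers; the grasp point (between the pads) lies pinch_z behind it (pinch_z is the distance from the TCP to the grasp point, in m); y points along the fingers, z is the direction in which the jaws open and shut, and the axes are right-handed (so a half turn about y gives the same grasp; the last joint's range is limited). The gripper opens to 87 mm and grips with 3 to 60 N. Pads are 19 mm wide; open, the fingers measure 117 mm over their backs; the gripper's body (75 mm by 190 mm) begins 51 mm behind the grasp point.
Start: joints at [-1.44, 0.527, 1.433, -0, 1.181, -0.178], TCP at [0.191, -0.595, 0.223] pointing down, gripper open.
Joint ranges: [-3.08, 3.08], [-0.75, 2.2], [0.22, 2.44], [-1.43, 4.57], [0, 2.65], [-2.85, 2.85]. Speed limits (rad/s): [2.79, 2.79, 3.14, 3.14, 3.14, 3.14].

### API

Orientations are given as a unit quaternion [x, y, z, w].
In Python, from rig import get_obs, camera, hand_in, pinch_z gives the robot as it stands. The module is installed in compiled form; this text tells all that it offers.
- The arm moves only by the tool arm_command, never from a script. Its argument "plan" is a list of rows, each a list of 2 entries, a list of its own where there are three numbers: the shift along the world's x, y, z in units of 25 mm (1.0 is 25 mm), then the turn about the world's z in units of 5 degrees (1.0 is 5 degrees). A call has 1 to 5 rows; each row is the pose to reach, as a shift and turn from the pose commanded when the call began; what a row does not reach only later rows make up. A row lasts 1/10 s, in which the tool goes at most 50 mm and 8.59 degrees, less where a joint would pass 70% of its speed; a pose out of reach is approached as far as the arm can. A call with a gripper value outside its range is refused whole. "fingers" is the opening, from -1 (shut) to 1 (fully open), set as the call begins (left out, the last holds). The fingers move at their own pace and stop on an object; "force" is the grip in N (left out, the last holds). Time passes only in rows, so rows that repeat a pose let the fingers close. It gives the time, the measured TCP pose, the force and the opening at its end, in the units of the state.
- get_obs(): the state, without advancing time (a new reading comes with each control period).
- camera(name): name is "side" or "top"; returns a dict with "pixels" (480x640x3 uint8, red, green, blue), "camera_matrix" (3x3 intrinsics, pixels), "R" (3x3) and "t" (3): a world point X has camera coordinates R X + t. Camera axes: x right, y down, z forward; pixel columns grow to the right and rows downward; lengths in m; the calibration is good to about 2 mm. A picture is of the moment at which its call begins. There is no depth.
- hand_in(): hands the job in, once; it reports no verdict.
The state is a dict: "time": time; "q": joint angles; "joint_velocities": joint speeds; "joint_torque": joint torques, N m; "position": TCP position; "tool_rot": TCP orientation; "ft_force": force on the tool from outside, world axes, zero at the start; "moment": the same for the moment, N m; "grip_width": finger opening in m.
Only numpy, scipy, OpenCV 4.12 (cv2) and the standard library are available. Lean on these libraries where they do the work, as an engineer would, in place of code of your own. Each camera call takes 0.05 s, during which the arm holds its last target.

## Working session

There is one attempt and no reset: what is moved stays moved. The work goes in short steps, Python scripts to look and compute and a tool call to move; the robot and the scene stay as the last step left them, time stands still between calls to the robot, and variables do not carry over. Pictures are saved under pics/ and viewed, and the job is handed in when it is done.

Besides the shell and the picture viewer there is one more tool, called after "Emit:" by a JSON object that holds its "op" and its "data", one argument or row to a line. arm_command: Moves the arm, as the interface text tells. Its arguments: {"type":"object","properties":{"plan":{"type":"array"},"fingers":{"type":"number"},"force":{"type":"number"}},"required":["plan"]}

```bash
mkdir -p pics
python3 - <<'E'
from rig import *
import cv2,pickle
print(pinch_z); o=get_obs(); print(o)
d={}
for n in("top","side"):
    c=camera(n); d[n]=c; cv2.imwrite(f"pics/{n}0.png",c["pixels"][:,:,::-1]); print(n,c["camera_matrix"],c["R"],c["t"])
pickle.dump(d,open("cams0.pkl","wb"))
E
```

```text
0.0187
{'time': 0.0, 'q': array([-1.43947789e+00,  5.28451046e-01,  1.43394125e+00, -8.58960351e-06,
        1.18139839e+00, -1.78525091e-01]), 'joint_velocities': array([ 0.00059507, -0.00040854, -0.000931  ,  0.00106554, -0.00195247,
       -0.00041549]), 'joint_torque': array([-1.22640788e-03, -4.40045822e+01, -1.76595390e+01,  6.31626975e-02,
        5.81901788e-02, -1.58884841e-04]), 'position': array([ 0.19047876, -0.59447368,  0.22156855]), 'tool_rot': array([-0.1090941 ,  0.69941456, -0.69786062,  0.10912517]), 'ft_force': array([-0.13914936,  0.54981478, -0.16886437]), 'moment': array([-0.00106972,  0.01361443, -0.02612016]), 'grip_width': 0.08689053568689077}
top [[460.21277397   0.         317.90960952]
 [  0.         460.21277397 237.71216503]
 [  0.           0.           1.        ]] [[ 0.00591197 -0.99963196  0.02647624]
 [-0.9924034  -0.00911873 -0.12268801]
 [ 0.12288429 -0.02554979 -0.99209206]] [-0.0130815   0.56210299  0.96822518]
side [[609.1535215    0.         315.95521858]
 [  0.         609.1535215  249.36994172]
 [  0.           0.           1.        ]] [[ 0.9604649  -0.27772938  0.01932819]
 [-0.12450674 -0.49059931 -0.86244443]
 [ 0.24900855  0.82594111 -0.50578259]] [-0.53734746  0.12417046  1.30593211]
```

View pics/top0.png

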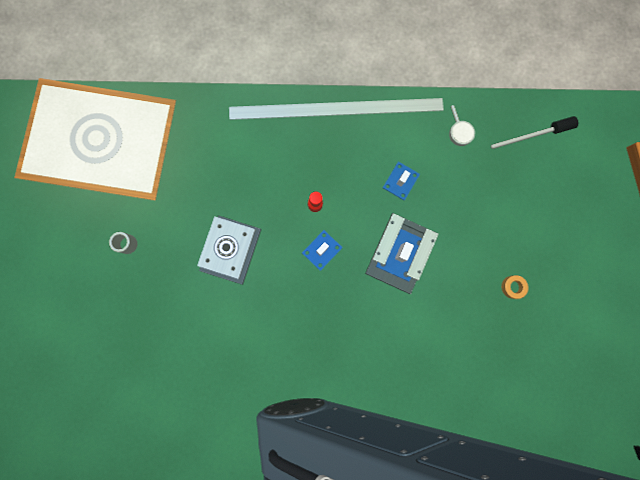

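View pics/side0.png

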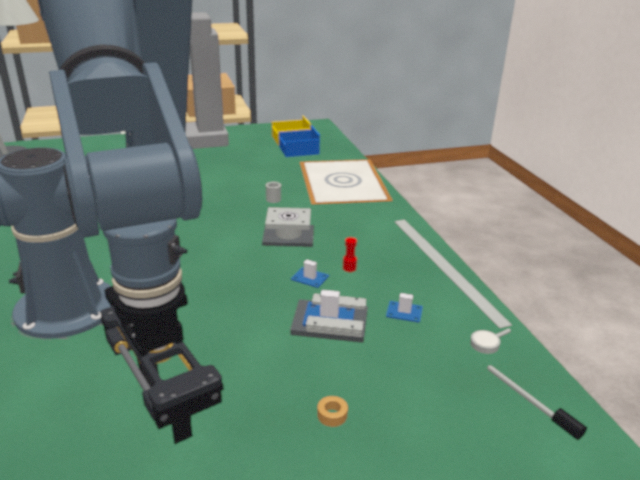

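Run:
```python
import cv2,pickle,numpy as np
d=pickle.load(open("cams0.pkl","rb"))
t=d["top"]["pixels"][:,:,::-1]; s=d["side"]["pixels"][:,:,::-1]
def crop(im,x,y,w,h,k): return cv2.resize(im[y:y+h,x:x+w],None,fx=k,fy=k,interpolation=cv2.INTER_CUBIC)
cv2.imwrite("pics/rack_top.png",crop(t,355,205,100,95,6)); cv2.imwrite("pics/bear_top.png",crop(t,185,205,90,85,6))
cv2.imwrite("pics/rack_side.png",crop(s,280,280,100,65,7))
```

```text
(no output)
```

View pics/rack_top.png

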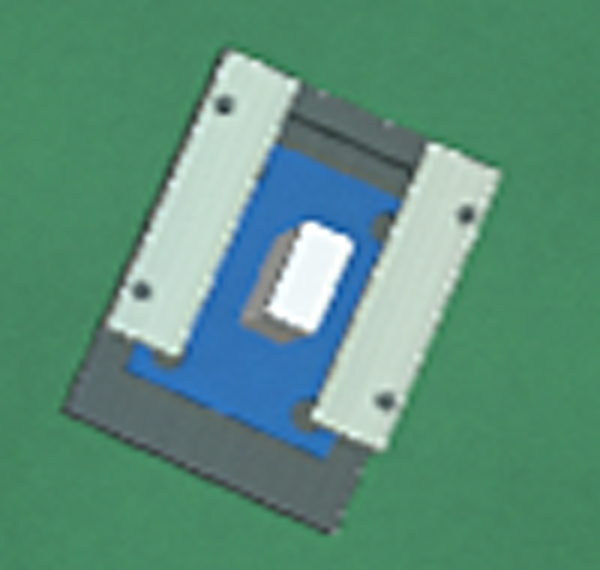

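View pics/bear_top.png

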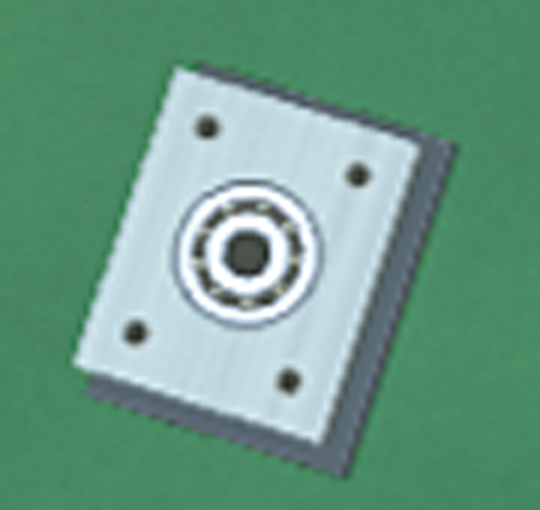

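View pics/rack_side.png

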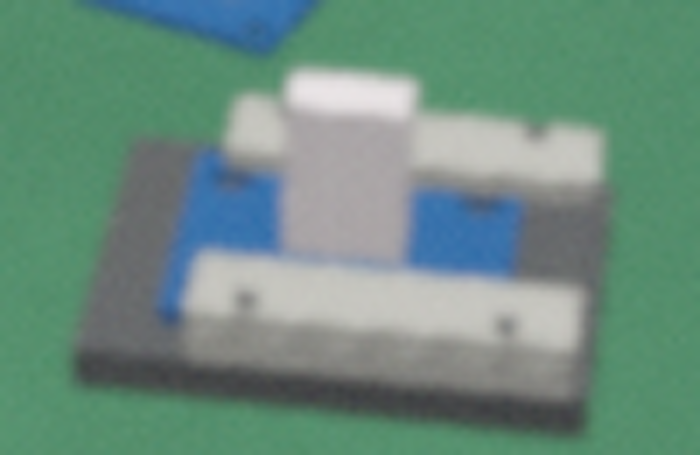

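```bash
cat > h.py <<'E'
import numpy as np,pickle
from scipy.optimize import least_squares
def proj(c,X):
    p=(c["R"]@np.atleast_2d(X).T).T+c["t"]; p=p@c["camera_matrix"].T
    return p[:,:2]/p[:,2:]
def unc(P,x0,y0,k): return (np.array(P,float)+.5)/k-.5+[x0,y0]
def place(v,L):
    L=np.array(L,float);c,s=np.cos(v[2]),np.sin(v[2])
    return np.c_[v[0]+c*L[:,0]-s*L[:,1],v[1]+s*L[:,0]+c*L[:,1],L[:,2]]
def fit(obs,v0,scale=None):
    # obs: list (cam, local pts, pix)
    f=lambda v:np.concatenate([(proj(c,place(v,L))-P).ravel() for c,L,P in obs])
    r=least_squares(f,v0,loss='soft_l1'); return r.x,np.round(f(r.x).reshape(-1,2),1).tolist()
E
python3 - <<'E'
from h import *
d=pickle.load(open("cams0.pkl","rb"));T,S=d["top"],d["side"]
a=(355,205,6)
rl=unc([(225,47),(300,85),(180,358),(107,327),(428,142),(500,175),(383,450),(312,415)],*a)
z=.033
RL=[(.065,.0545,z),(.065,.0265,z),(-.047,.0265,z),(-.047,.0545,z),(.065,-.0265,z),(.065,-.0545,z),(-.047,-.0545,z),(-.047,-.0265,z)]
print("rack",*(r:=fit([(T,RL,rl)],[.55,-.2,-.4])))
h=[(.018,.009,.075),(.018,-.009,.075),(-.018,-.009,.075),(-.018,.009,.075)]
print("lug",*(l:=fit([(T,h,unc([(310,220),(354,240),(313,333),(267,312)],*a))],[.55,-.2,-.4])))
H=[(.038,.028,.062),(.038,-.028,.062),(-.038,.028,.062),(-.038,-.028,.062)]
b=unc([(207,127),(357,175),(135,332),(288,380)],185,205,6)
print("bear",*(bb:=fit([(T,H,b)],[.55,.2,-.4])))
print("side rack lips (crop)",((proj(S,place(r[0],RL))-[280,280]+.5)*7-.5).round().tolist())
print("side lug",((proj(S,place(l[0],h))-[280,280]+.5)*7-.5).round().tolist())
print("side bear",proj(S,place(bb[0],H)).round(1).tolist())
def ray(c,uv,z):
    Kd=np.linalg.inv(c["camera_matrix"])@[*uv,1]; D=c["R"].T@Kd; O=-c["R"].T@c["t"]; return O+D*(z-O[2])/D[2]
for n,uv,z in[("plugtop",(316,197),.08),("smallplate mid",(322,249),.03),("smallplate far",(403,177),.03),("sleeve",(120,242),.048)]: print(n,ray(T,uv,z).round(3))
E
```

```text
rack [ 0.53752495 -0.19688767 -0.41867071] [[0.5, 0.5], [-0.4, -0.6], [-0.4, 0.1], [0.0, -0.1], [0.3, -0.2], [0.0, -0.5], [-0.1, 0.2], [-0.1, 0.7]]
lug [ 0.53169248 -0.19344915 -0.436433  ] [[-0.3, -0.2], [0.2, 0.2], [0.1, 0.1], [-0.1, -0.1]]
bear [ 0.53788307  0.18570392 -0.29957779] [[-0.1, -0.0], [0.1, -0.1], [0.0, -0.0], [-0.0, 0.1]]
side rack lips (crop) [[603.0, 129.0], [596.0, 182.0], [226.0, 146.0], [239.0, 95.0], [584.0, 288.0], [577.0, 347.0], [186.0, 308.0], [200.0, 250.0]]
side lug [[418.0, 81.0], [410.0, 116.0], [287.0, 103.0], [296.0, 68.0]]
side bear [[303.4, 210.7], [302.6, 220.7], [274.3, 210.0], [272.5, 220.0]]
plugtop [ 0.643 -0.003  0.08 ]
smallplate mid [ 0.538 -0.018  0.03 ]
smallplate far [ 0.701 -0.199  0.03 ]
sleeve [0.548 0.412 0.048]
```

Run:
```python
import cv2,pickle,numpy as np
d=pickle.load(open("cams0.pkl","rb"));s=d["side"]["pixels"][:,:,::-1]
cv2.imwrite("pics/bear_side.png",cv2.resize(s[195:285,250:365],None,fx=6,fy=6,interpolation=cv2.INTER_CUBIC))
```

```text
(no output)
```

View pics/bear_side.png

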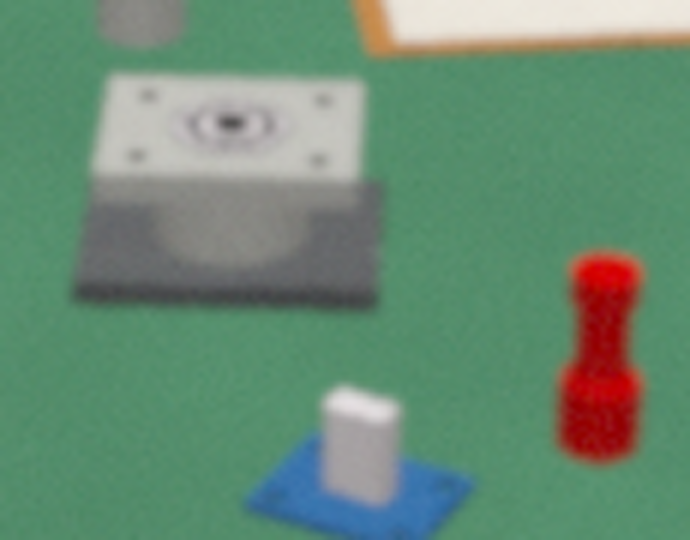

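```bash
cat > st.py <<'E'
from rig import *
import numpy as np,sys
from scipy.spatial.transform import Rotation as R
def state():
    o=get_obs(); M=R.from_quat(o["tool_rot"]).as_matrix()
    yaw=np.arctan2(M[1,2],M[0,2])
    g=o["position"]-M[:,1]*pinch_z
    return o,M,yaw,g
def show(tx,ty,tz,platyaw):
    o,M,yaw,g=state()
    dy=(platyaw+np.pi/2-yaw+np.pi/2)%np.pi-np.pi/2
    print("t",round(o["time"],2),"grasp",g.round(4),"jawyaw",round(yaw,4),"tool y",M[:,1].round(3),"w",round(o["grip_width"],4),"F",o["ft_force"].round(1),"q",o["q"].round(2))
    print("delta units",((np.array([tx,ty,tz])-g)/.025).round(3),"turn units",round(np.degrees(dy)/5,3))
E
python3 -c "
from st import *
show(.5317,-.1935,.060,-.4215)"
```

```text
t 0.1 grasp [ 0.1905 -0.5946  0.2404] jawyaw -1.261 tool y [-0.     0.002 -1.   ] w 0.0871 F [ 0.2 -0.5  0.2] q [-1.44  0.53  1.43  0.    1.18 -0.18]
delta units [13.647 16.044 -7.215] turn units -8.38
```

Emit:
{"op": "arm_command", "data": {
  "plan": [
    [[0.9,1.1,0],1.7],
    [[1.8,2.2,0],3.4],
    [[2.7,3.3,0],5.1],
    [[3.6,4.4,0],6.8],
    [[4.5,5.5,0],8.5]
  ],
  "fingers": 1
}}

```text
time: 0.6
position: [0.3036, -0.4562, 0.2221]
tool_rot: [-0.357, 0.611, -0.61, 0.357]
ft_force: [0.8, -0.4, 0.5]
grip_width: 0.087
```

Emit:
{"op": "arm_command", "data": {
  "plan": [
    [[0.9,1.1,0],1.7],
    [[1.8,2.2,0],3.4],
    [[2.7,3.3,0],5.1],
    [[3.6,4.4,0],6.8],
    [[4.5,5.5,0],8.5]
  ]
}}

```text
time: 1.1
position: [0.4161, -0.3188, 0.2223]
tool_rot: [-0.554, 0.44, -0.439, 0.554]
ft_force: [-0.1, 0.8, -0.4]
grip_width: 0.0866
```

Emit:
{"op": "arm_command", "data": {
  "plan": [
    [[0.9,1,0],1.7],
    [[1.8,2,0],3.4],
    [[2.7,3,0],5.1],
    [[3.6,4,0],6.8],
    [[4.6,5,0],8.5]
  ]
}}

```text
time: 1.6
position: [0.5308, -0.1938, 0.2221]
tool_rot: [-0.675, 0.21, -0.209, 0.676]
ft_force: [0.6, 0.4, 0.3]
grip_width: 0.0872
```

```bash
python3 -c "
from st import *
show(.5317,-.1935,.060,-.4215)"
```

```text
t 1.6 grasp [ 0.5309 -0.1938  0.2408] jawyaw 0.9703 tool y [-0.001  0.001 -1.   ] w 0.0872 F [0.6 0.4 0.3] q [-0.55  0.45  1.58 -0.    1.11 -1.52]
delta units [ 0.034  0.013 -7.233] turn units 2.051
```

Emit:
{"op": "arm_command", "data": {
  "plan": [
    [[0,0,-1],1],
    [[0.03,0,-2],2.05],
    [[0.03,0,-3.5],2.05],
    [[0.03,0,-5],2.05],
    [[0.03,0,-5],2.05]
  ]
}}

```text
time: 2.1
position: [0.5275, -0.1929, 0.0928]
tool_rot: [-0.69, 0.154, -0.146, 0.692]
ft_force: [-1.6, 0.9, 0.1]
grip_width: 0.0871
```

```bash
python3 -c "
from st import *
show(.5317,-.1935,.060,-.4215)
import cv2
for n in('top','side'):
    c=camera(n); cv2.imwrite(f'pics/{n}1.png',c['pixels'][:,:,::-1])
"
```

```text
t 2.1 grasp [ 0.5277 -0.193   0.1115] jawyaw 1.1431 tool y [-0.01   0.006 -1.   ] w 0.0871 F [-1.6  0.9  0.1] q [-0.55  0.63  1.69 -0.    0.83 -1.69]
delta units [ 0.159 -0.018 -2.06 ] turn units 0.071
```

View pics/side1.png

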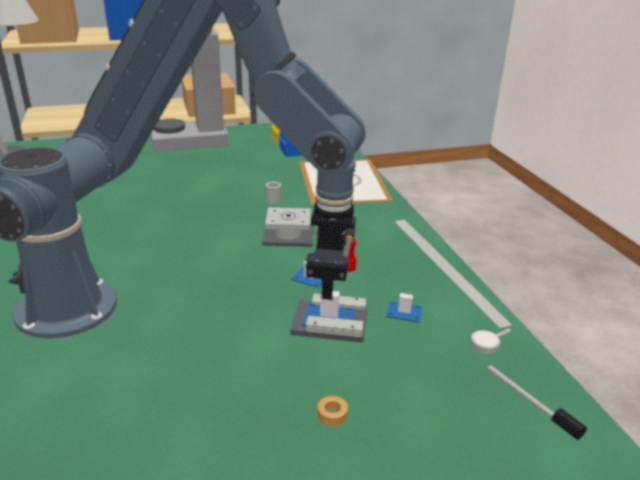

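View pics/top1.png

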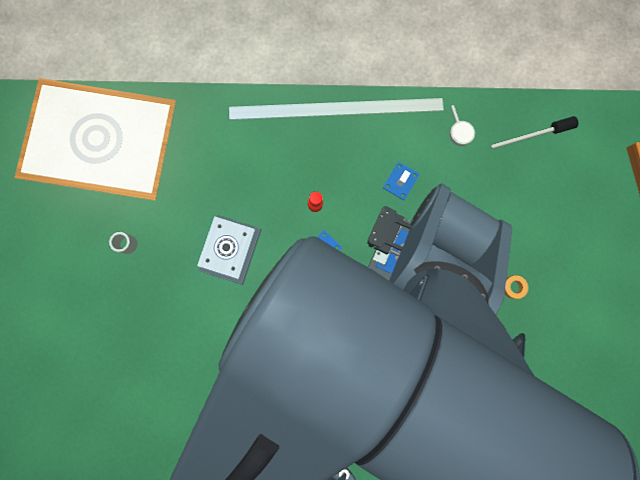

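Side view: gripper directly above the rack lug (~(330,300)); arm was still settling. Let it settle, then read.

Emit:
{"op": "arm_command", "data": {
  "plan": [
    [[0,0,0],0],
    [[0,0,0],0],
    [[0,0,0],0]
  ]
}}

```text
time: 2.5
position: [0.5322, -0.1958, 0.0993]
tool_rot: [0.691, -0.149, 0.151, -0.691]
ft_force: [0.7, 0.2, -0.1]
grip_width: 0.0873
```

```bash
python3 -c "
from st import *
show(.5317,-.1935,.060,-.4215)"
```

```text
t 2.5 grasp [ 0.5322 -0.1958  0.118 ] jawyaw 1.1431 tool y [ 0.003 -0.002 -1.   ] w 0.0873 F [ 0.7  0.2 -0.1] q [-0.55  0.62  1.69  0.    0.83 -1.69]
delta units [-0.019  0.091 -2.319] turn units 0.071
```

Emit:
{"op": "arm_command", "data": {
  "plan": [
    [[0,0.05,-0.6],0.05],
    [[0,0.05,-1.2],0.05],
    [[0,0.05,-1.8],0.05],
    [[0,0.05,-2.2],0.05],
    [[0,0.05,-2.2],0.05]
  ]
}}

```text
time: 3.0
position: [0.5308, -0.1937, 0.0419]
tool_rot: [-0.691, 0.149, -0.148, 0.692]
ft_force: [-0.5, -0.8, 0.0]
grip_width: 0.0867
```

Emit:
{"op": "arm_command", "data": {
  "plan": [
    [[0,0,0],0],
    [[0,0,0],0],
    [[0,0,0],0]
  ]
}}

```text
time: 3.3
position: [0.5318, -0.1942, 0.0433]
tool_rot: [0.692, -0.148, 0.149, -0.691]
ft_force: [-0.2, -0.1, -0.7]
grip_width: 0.0869
```

```bash
python3 -c "
from st import *
show(.5317,-.1935,.060,-.4215)
show(.5317,-.1935,.060,-.4215)
import cv2
c=camera('side'); s=c['pixels'][:,:,::-1]; cv2.imwrite('pics/side2.png',cv2.resize(s[240:350,270:400],None,fx=5,fy=5,interpolation=2))
show(.5317,-.1935,.060,-.4215)
"
```

```text
t 3.3 grasp [ 0.5318 -0.1942  0.062 ] jawyaw 1.1476 tool y [ 0.001 -0.001 -1.   ] w 0.0869 F [-0.2 -0.1 -0.7] q [-0.55  0.71  1.71 -0.    0.71 -1.7 ]
delta units [-0.003  0.029 -0.08 ] turn units 0.019
t 3.3 grasp [ 0.5318 -0.1942  0.062 ] jawyaw 1.1476 tool y [ 0.001 -0.001 -1.   ] w 0.0869 F [-0.2 -0.1 -0.7] q [-0.55  0.71  1.71 -0.    0.71 -1.7 ]
delta units [-0.003  0.029 -0.08 ] turn units 0.019
t 3.35 grasp [ 0.5317 -0.1942  0.0619] jawyaw 1.1476 tool y [ 0.001 -0.001 -1.   ] w 0.087 F [0.1 0.4 0.7] q [-0.55  0.71  1.71 -0.    0.71 -1.7 ]
delta units [-0.     0.028 -0.078] turn units 0.019
```

View pics/side2.png

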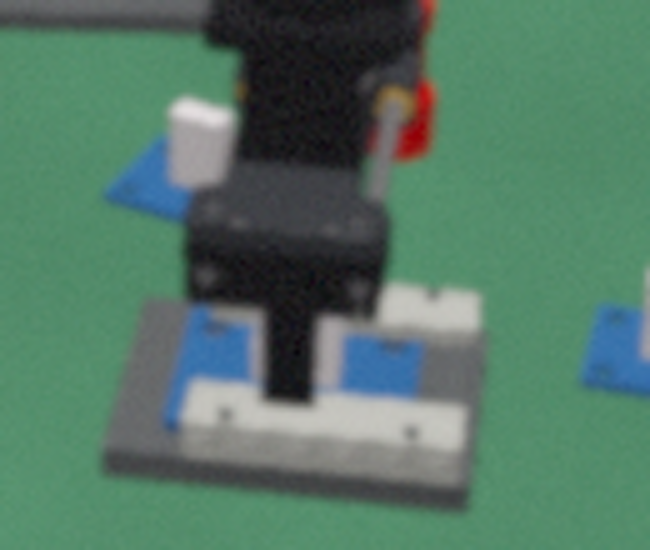

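The near finger stands centred in front of the lug (~(290,350) in the crop) and clear of the lips. Closing.

Emit:
{"op": "arm_command", "data": {
  "plan": [
    [[0,0.03,-0.05],0],
    [[0,0.03,-0.05],0],
    [[0,0.03,-0.05],0],
    [[0,0.03,-0.05],0],
    [[0,0.03,-0.05],0]
  ],
  "fingers": -1,
  "force": 35
}}

```text
time: 3.85
position: [0.5314, -0.1932, 0.0413]
tool_rot: [0.691, -0.148, 0.149, -0.691]
ft_force: [1.1, 0.2, -0.1]
grip_width: 0.0548
```

Emit:
{"op": "arm_command", "data": {
  "plan": [
    [[0,0,0],0],
    [[0,0,0],0],
    [[0,0,0],0],
    [[0,0,0],0],
    [[0,0,0],0]
  ]
}}

```text
time: 4.35
position: [0.5313, -0.1932, 0.0413]
tool_rot: [-0.691, 0.149, -0.149, 0.691]
ft_force: [-0.5, 0.3, -0.3]
grip_width: 0.0177
```

```bash
python3 -c "
from st import *
show(.5317,-.1935,.060,-.4215)
"
```

```text
t 4.35 grasp [ 0.5313 -0.1932  0.06  ] jawyaw 1.1475 tool y [-0.  0. -1.] w 0.0177 F [-0.5  0.3 -0.3] q [-0.55  0.72  1.72  0.    0.71 -1.69]
delta units [ 0.015 -0.014  0.   ] turn units 0.021
```

Emit:
{"op": "arm_command", "data": {
  "plan": [
    [[0,0,0.04],0],
    [[0,0,0.08],0],
    [[0,0,0.08],0],
    [[-0.09,0.04,0.08],0],
    [[-0.2,0.09,0.08],0]
  ]
}}

```text
time: 4.85
position: [0.5261, -0.1909, 0.0432]
tool_rot: [-0.691, 0.149, -0.148, 0.691]
ft_force: [-1.0, 0.7, -1.8]
grip_width: 0.0178
```

Emit:
{"op": "arm_command", "data": {
  "plan": [
    [[-0.15,0.07,0],0],
    [[-0.3,0.13,0],0],
    [[-0.45,0.2,0],0],
    [[-0.6,0.27,0],0],
    [[-0.75,0.33,0],0]
  ]
}}

```text
time: 5.35
position: [0.5072, -0.1825, 0.0433]
tool_rot: [-0.691, 0.149, -0.148, 0.691]
ft_force: [-0.2, -0.1, -2.1]
grip_width: 0.0175
```

```bash
python3 -c "
from st import *
show(.5317,-.1935,.060,-.4215)
print(get_obs()['moment'].round(2))
import cv2
c=camera('side'); s=c['pixels'][:,:,::-1]; cv2.imwrite('pics/side3.png',cv2.resize(s[240:350,270:400],None,fx=5,fy=5,interpolation=2))
"
```

```text
t 5.35 grasp [ 0.5072 -0.1825  0.062 ] jawyaw 1.1476 tool y [-0.  0. -1.] w 0.0175 F [-0.2 -0.1 -2.1] q [-0.55  0.69  1.78 -0.    0.67 -1.7 ]
delta units [ 0.981 -0.439 -0.081] turn units 0.02
[ 0.03 -0.14  0.06]
```

View pics/side3.png

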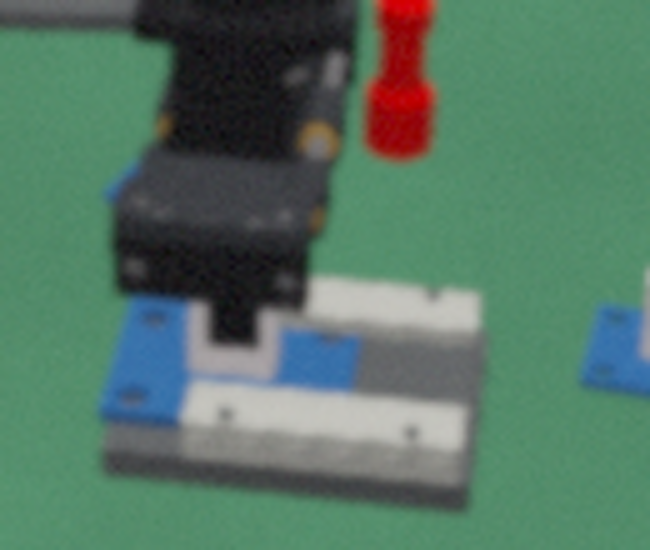

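Sliding freely: the plate carries its own weight (2 N), with no side force. Continuing out.

Emit:
{"op": "arm_command", "data": {
  "plan": [
    [[-0.28,0.12,0],0],
    [[-0.56,0.25,0],0],
    [[-0.84,0.37,0],0],
    [[-1.12,0.5,0],0],
    [[-1.4,0.62,0],0]
  ]
}}

```text
time: 5.9
position: [0.4718, -0.1668, 0.0433]
tool_rot: [-0.691, 0.149, -0.148, 0.691]
ft_force: [0.7, 0.0, -1.0]
grip_width: 0.0179
```

Emit:
{"op": "arm_command", "data": {
  "plan": [
    [[-0.28,0.12,0],0],
    [[-0.56,0.25,0],0],
    [[-0.84,0.37,0],0],
    [[-1.12,0.5,0],0],
    [[-1.5,0.67,0],0]
  ]
}}

```text
time: 6.4
position: [0.435, -0.1505, 0.0434]
tool_rot: [0.691, -0.148, 0.149, -0.691]
ft_force: [0.4, 0.6, -2.2]
grip_width: 0.0177
```

Emit:
{"op": "arm_command", "data": {
  "plan": [
    [[0,0,0],0],
    [[0,0,0],0],
    [[0,0,0],0],
    [[0,0,0],0]
  ]
}}

```text
time: 6.8
position: [0.4357, -0.1509, 0.0433]
tool_rot: [0.691, -0.148, 0.149, -0.691]
ft_force: [0.4, -0.2, -1.0]
grip_width: 0.0178
```

```bash
python3 -c "
from st import *
show(.5379,.1857,.15,-.2996)
print(get_obs()['moment'].round(2))
o,M,y,g=state(); d=g[:2]-[.5375,-.1969]; print('rack x',d@[np.cos(-.4187),np.sin(-.4187)])
import cv2
c=camera('side'); s=c['pixels'][:,:,::-1]; cv2.imwrite('pics/side4.png',cv2.resize(s[240:350,250:380],None,fx=5,fy=5,interpolation=2))
"
```

```text
t 6.8 grasp [ 0.4357 -0.1509  0.062 ] jawyaw 1.1476 tool y [ 0.001 -0.001 -1.   ] w 0.0178 F [ 0.4 -0.2 -1. ] q [-0.58  0.64  1.98 -0.    0.52 -1.72]
delta units [ 4.088 13.463  3.519] turn units 1.417
[ 0.05 -0.15 -0.04]
rack x -0.11172375425025355
```

View pics/side4.png

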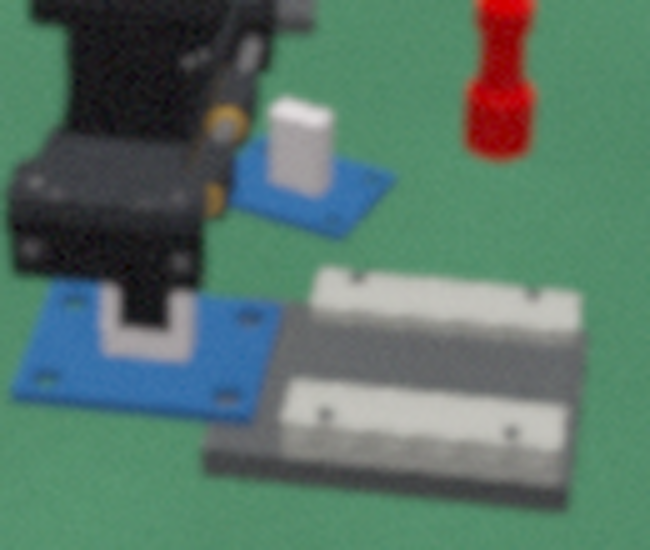

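Plate fully out past the lips (its edge at crop (260,410), lips begin at 285). Lifting, then carrying.

Emit:
{"op": "arm_command", "data": {
  "plan": [
    [[0,0,0.6],0],
    [[0,0,1.6],0],
    [[0,0,2.8],0],
    [[0,0,4],0],
    [[0,0,5],0]
  ]
}}

```text
time: 7.35
position: [0.4353, -0.1506, 0.1698]
tool_rot: [0.691, -0.148, 0.149, -0.691]
ft_force: [0.8, 0.1, -1.0]
grip_width: 0.0179
```

Emit:
{"op": "arm_command", "data": {
  "plan": [
    [[0.2,0.7,0.5],0],
    [[0.5,1.7,0.5],0],
    [[0.8,2.7,0.5],0],
    [[1.1,3.7,0.5],0.2],
    [[1.4,4.7,0.5],0.4]
  ]
}}

```text
time: 7.85
position: [0.4702, -0.0319, 0.1808]
tool_rot: [-0.694, 0.136, -0.136, 0.694]
ft_force: [0.8, -1.3, -2.3]
grip_width: 0.0175
```

Emit:
{"op": "arm_command", "data": {
  "plan": [
    [[0.3,1,0],0.2],
    [[0.6,2,0],0.4],
    [[0.9,3,0],0.6],
    [[1.2,4,0],0.8],
    [[1.5,5,0],1]
  ]
}}

```text
time: 8.35
position: [0.5076, 0.0931, 0.1806]
tool_rot: [0.699, -0.106, 0.106, -0.699]
ft_force: [0.6, -0.8, -1.5]
grip_width: 0.0175
```

Emit:
{"op": "arm_command", "data": {
  "plan": [
    [[0.3,1,0],0],
    [[0.6,2,0],0],
    [[0.9,2.8,0],0],
    [[1.1,3.5,0],0],
    [[1.2,3.76,0],0]
  ]
}}

```text
time: 8.85
position: [0.5377, 0.1876, 0.1806]
tool_rot: [-0.699, 0.105, -0.105, 0.699]
ft_force: [-0.1, -0.6, -1.6]
grip_width: 0.0179
```

Emit:
{"op": "arm_command", "data": {
  "plan": [
    [[0,0,0],0],
    [[0,0,0],0],
    [[0,0,0],0],
    [[0,0,0],0],
    [[0,0,0],0]
  ]
}}

```text
time: 9.35
position: [0.5375, 0.1854, 0.1809]
tool_rot: [0.699, -0.106, 0.106, -0.699]
ft_force: [0.0, 0.9, -1.7]
grip_width: 0.0181
```

```bash
python3 -c "
from st import *
show(.5379,.1857,.15,-.2996)
print(get_obs()['moment'].round(2))
import cv2
for n in('top','side'):
    c=camera(n); cv2.imwrite(f'pics/{n}5.png',c['pixels'][:,:,::-1])
"
```

```text
t 9.35 grasp [0.5375 0.1854 0.1996] jawyaw 1.2688 tool y [-0. -0. -1.] w 0.0181 F [ 0.   0.9 -1.7] q [ 0.14  0.5   1.62 -0.    1.02 -1.13]
delta units [ 0.016  0.011 -1.983] turn units 0.027
[ 0.09 -0.17  0.03]
```

View pics/side5.png

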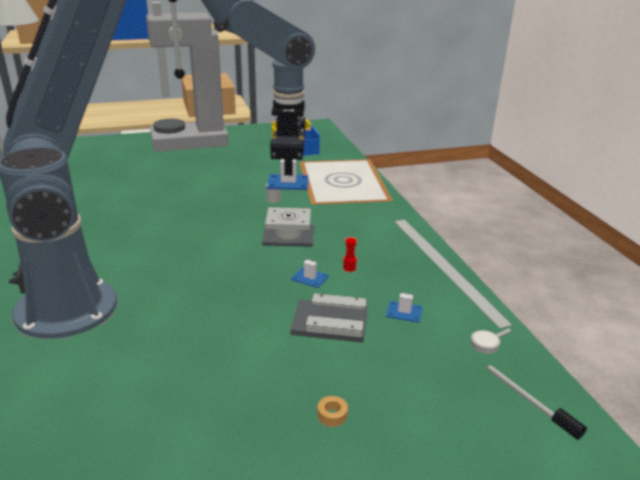

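View pics/top5.png

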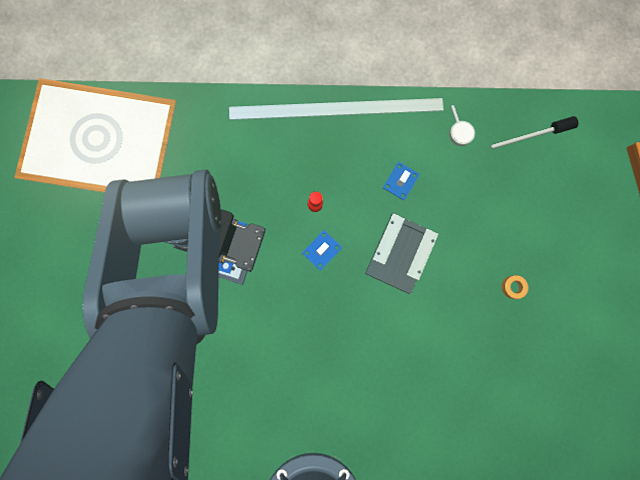

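Emit:
{"op": "arm_command", "data": {
  "plan": [
    [[0,0,-0.5],0],
    [[0.02,0.01,-1.1],0.03],
    [[0.02,0.01,-1.7],0.03],
    [[0.02,0.01,-2.2],0.03],
    [[0.02,0.01,-2.5],0.03]
  ]
}}

```text
time: 9.95
position: [0.5372, 0.1861, 0.1165]
tool_rot: [0.7, -0.106, 0.104, -0.699]
ft_force: [0.3, 0.2, -1.4]
grip_width: 0.0182
```

Emit:
{"op": "arm_command", "data": {
  "plan": [
    [[0,0,0],0],
    [[0,0,0],0],
    [[0,0,0],0],
    [[0,0,0],0],
    [[0,0,0],0]
  ]
}}

```text
time: 10.45
position: [0.5384, 0.1864, 0.1189]
tool_rot: [-0.699, 0.105, -0.106, 0.699]
ft_force: [-0.6, 0.6, -0.8]
grip_width: 0.0181
```

```bash
python3 -c "
from st import *
show(.5379,.1857,.118,-.2996)
import cv2,pickle
d={n:camera(n) for n in('side','top')}
pickle.dump(d,open('cams6.pkl','wb'))
s=d['side']['pixels'][:,:,::-1]; cv2.imwrite('pics/side6.png',cv2.resize(s[180:250,250:330],None,fx=8,fy=8,interpolation=2))
s=d['top']['pixels'][:,:,::-1]; cv2.imwrite('pics/top6.png',cv2.resize(s[200:300,190:290],None,fx=6,fy=6,interpolation=2))
"
```

```text
t 10.45 grasp [0.5384 0.1864 0.1376] jawyaw 1.2724 tool y [ 0.001  0.    -1.   ] w 0.0181 F [-0.6  0.6 -0.8] q [ 0.14  0.59  1.67 -0.    0.88 -1.14]
delta units [-0.019 -0.027 -0.783] turn units -0.014
```

View pics/side6.png

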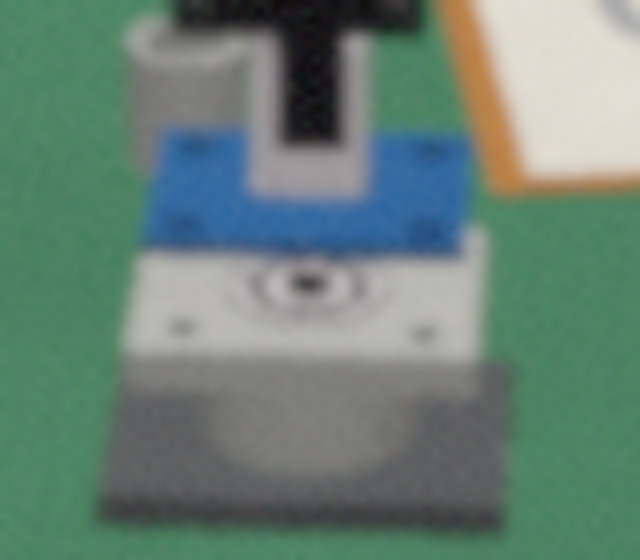

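View pics/top6.png

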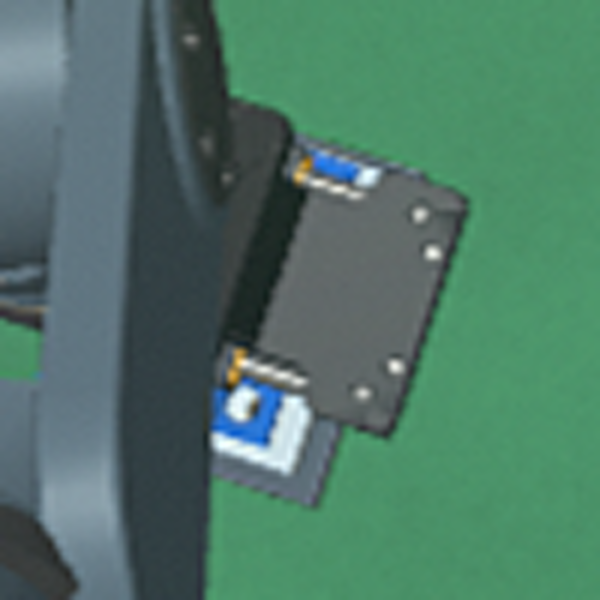

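Run:
```python
from h import *
d=pickle.load(open("cams6.pkl","rb"));S=d["side"]
z=.1376-.045+.006
H=[(.038,.028,z),(-.038,.028,z),(-.038,-.028,z),(.038,-.028,z)]
P=unc([(432,150),(197,147),(182,222),(427,228)],250,180,8)
v0=[.5384,.1864,1.2724-np.pi/2]
print("pred",((proj(S,place(v0,H))-[250,180]+.5)*8-.5).round())
print(fit([(S,H,P)],v0))
# bearing in same view
d0=pickle.load(open("cams0.pkl","rb"))["side"]
B=[(.038,.028,.062),(.038,-.028,.062),(-.038,.028,.062),(-.038,-.028,.062)]
b=unc([(324,101),(319,160),(148,96),(137,156)],250,195,6)
print("bear side-only",fit([(d0,B,b)],[.538,.186,-.3]))
```

```text
pred [[433. 147.]
 [197. 141.]
 [183. 218.]
 [427. 224.]]
(array([ 0.53754715,  0.18341352, -0.29532291]), [[0.1, 0.1], [-0.1, -0.2], [0.1, 0.1], [-0.0, 0.1]])
bear side-only (array([ 0.53717594,  0.18247753, -0.30164937]), [[-0.1, -0.1], [-0.1, 0.1], [0.0, -0.0], [0.1, -0.0]])
```

Predicted and seen hole positions agree, and side-only relative measurement gives the same target within 0.3 mm. Final lowering.

Emit:
{"op": "arm_command", "data": {
  "plan": [
    [[-0.02,-0.03,-0.2],-0.03],
    [[-0.02,-0.03,-0.4],-0.03],
    [[-0.02,-0.03,-0.6],-0.03],
    [[-0.02,-0.03,-0.72],-0.03],
    [[-0.02,-0.03,-0.78],-0.03]
  ]
}}

```text
time: 11.05
position: [0.5373, 0.1855, 0.0981]
tool_rot: [0.699, -0.106, 0.106, -0.699]
ft_force: [-0.8, -1.1, -1.7]
grip_width: 0.0173
```

Emit:
{"op": "arm_command", "data": {
  "plan": [
    [[0,0,0],0],
    [[0,0,0],0],
    [[0,0,0],0],
    [[0,0,0],0],
    [[0,0,0],0]
  ]
}}

```text
time: 11.55
position: [0.5377, 0.1856, 0.099]
tool_rot: [-0.699, 0.106, -0.106, 0.699]
ft_force: [0.2, -0.7, -2.0]
grip_width: 0.018
```

Emit:
{"op": "arm_command", "data": {
  "plan": [
    [[0,0,0],0],
    [[0,0,0],0],
    [[0,0,0],0],
    [[0,0,0],0],
    [[0,0,0],0]
  ]
}}

```text
time: 12.05
position: [0.5376, 0.1856, 0.0988]
tool_rot: [-0.699, 0.106, -0.106, 0.699]
ft_force: [0.7, -0.5, -1.8]
grip_width: 0.0178
```

```bash
python3 -c "
from st import *
show(.5379,.1857,.118,-.2996)
print(get_obs()['joint_velocities'].round(4))
import cv2
s=camera('side')['pixels'][:,:,::-1]; cv2.imwrite('pics/side7.png',cv2.resize(s[180:250,250:330],None,fx=8,fy=8,interpolation=2))
show(.5379,.1857,.118,-.2996)
"
```

```text
t 12.05 grasp [0.5376 0.1856 0.1175] jawyaw 1.2697 tool y [ 0.  0. -1.] w 0.0178 F [ 0.7 -0.5 -1.8] q [ 0.14  0.62  1.68  0.    0.84 -1.13]
delta units [0.013 0.006 0.02 ] turn units 0.017
[-0.0001  0.0014  0.0006  0.      0.0001  0.0003]
t 12.1 grasp [0.5376 0.1855 0.1175] jawyaw 1.2697 tool y [-0. -0. -1.] w 0.0172 F [-0.   0.8 -1.7] q [ 0.14  0.62  1.68 -0.    0.84 -1.13]
delta units [0.013 0.007 0.02 ] turn units 0.017
```

View pics/side7.png

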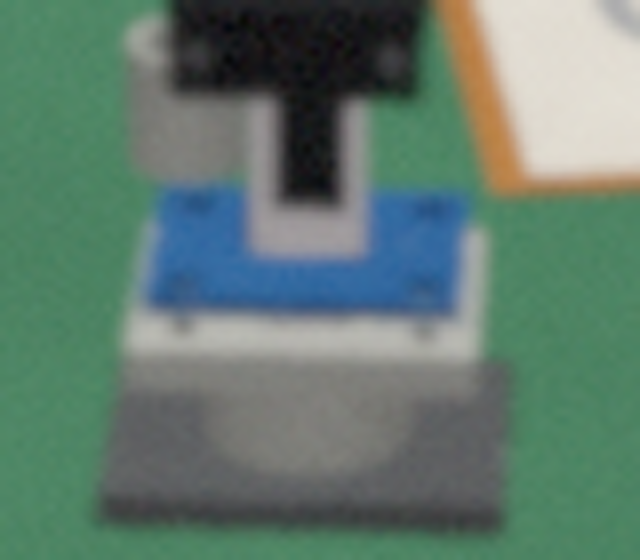

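The plate hovers level. Its near holes at (182,287) and (427,288) sit directly above the threads at (182,325) and (425,331), and there is a clear gap.

```bash
python3 -c "
from rig import *
print(hand_in())"
```

```text
the job is handed in; nothing more can be done
None
```

I gripped the large cover plate by its lug at 35 N and slid it straight out of the rails' open end. It reached rack x of about -0.112 m with no noticeable side force. I then lifted it, carried it clear of the red plug, and lowered it to hover over the bearing. I handed the job in at about 12 s; no verdict is reported.

**Last checks**
- **Position:** the grasp point was within 0.5 mm sideways and 0.1° in turn of the bearing pose measured from the top camera.
- **Height:** the underside was about 10.5 mm above the flange, worked out from the arm's reading and the 45 mm grasp height.
- **Level and still:** the tool was vertical and the joint speeds were close to zero.
- **Contact:** the wrist force was about 1.8 N, which is the plate's weight alone, so there was no sign of contact with the bearing.
- **Bystanders:** the spacer, sleeve and plug were not approached, and they looked unmoved in the pictures taken on the way.

**One disagreement:** the side camera alone put both plate and bearing about 3 mm off in y, compared with the arm reading and the top camera. The offset was common to both, and their relative alignment agreed to about 0.3 mm, so I kept the top-camera target.

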